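# Park the palette knife in balance on the utensil rest

### The arm

A 6-joint arm with a two-finger parallel gripper is mounted at the origin on a cart in front of the work surface, level with it; the furniture and walls round the work are solid. World frame = base frame: x ahead of the robot, y to its left, z up, the work surface at z = 0. Lengths are in mm, angles in rad, forces in N, time in s.
With the tool pointing down it reaches from about 350 to 775 mm from the base axis. Payload 7.3 kg.
Tool frame: the origin (TCP) lies at the very end of the fingers, on their centre line; the grasp point (between the pads) lies 19 mm behind it; z points along the fingers, y is the line along which they close (so a half turn about z gives the same grasp; the last joint's range is limited). The gripper opens to 92 mm and grips with 3 to 60 N. Pads are 19 mm wide; open, the fingers measure 130 mm over their backs; the gripper's body (75 mm by 190 mm) begins 47 mm behind the grasp point.
Start: joints at [-1.281, 0.342, 1.524, -0, 1.275, -0.146], TCP at [221.645, -475.939, 226.741] pointing down, gripper open.
Joint ranges: [-2.53, 2.53], [-0.77, 2.02], [0.04, 2.7], [-1, 4.14], [0.28, 2.66], [-3.11, 3.11]. Speed limits (rad/s): [2.57, 2.57, 3.14, 3.14, 3.14, 3.14].

### API

Orientations are given as [roll, pitch, yaw] about the fixed x, y, z axes, in that order (R = Rz(yaw) Ry(pitch) Rx(roll)).
In Python, from plant import get_obs, vision, workorder gives the robot as it stands.
- The arm moves only by the shell command python3 -m pendant 'ROWS' [OPENING]. ROWS is a JSON object of lists of equal length, an entry for each row: "dp": the shift along the tool's x, y, z in m, a list of three; "rotation": the turn, a rotation vector about the tool's x, y, z in rad, a list of three. A call has 1 to 8 rows; each row is the pose to reach, as a shift and turn from the pose commanded when the call began, along the tool's axes at that moment; what a row does not reach only later rows make up. A row lasts 1/8 s, in which the tool goes at most 62.5 mm and 10.7 degrees, less where a joint would pass 70% of its speed; a pose out of reach is approached as far as the arm can. A call with a gripper value outside its range is refused whole. OPENING is the finger opening in m, from 0 to 0.0918, set as the call begins (- or left out, the last holds). The fingers move at their own pace and stop on an object; the grip force is fixed at half the most. Time passes only in rows, so rows that repeat a pose let the fingers close. It gives the time, the measured TCP pose, the force, the opening and the grip force at its end, in the units of the state.
- get_obs(): the state, without advancing time (a new reading comes with each control period).
- vision.capture(name): name is "scene" or "top"; returns a dict with "pixels" (384x512x3 uint8, red, green, blue), "vfov" (degrees; the focal length in pixels is half the picture's height over the tangent of half this angle, whatever the lens; pixels are square), "cx", "cy" (the principal point, pixels), "pose" (4x4, takes a point from camera to world coordinates). Camera axes: x right, y up, looking along -z (the intrinsics and any distortion apply to the point x, -y, -z); pixel columns grow to the right and rows downward; lengths in mm; the calibration is good to about 2 mm. A picture is of the moment at which its call begins. There is no depth.
- workorder.close_job(): hands the job in; it is judged then, once.
The state is a dict: "time": time; "joint_positions": joint angles; "dq": joint speeds; "tau": joint torques, N m; "tool_pos": TCP position; "tcp_rot": TCP orientation; "contact_force": force on the tool from outside, world axes, zero at the start; "moment": the same for the moment, N m; "grip_width": finger opening in mm; "finger_force": force on a finger pad.
Only numpy, scipy, OpenCV 4.12 (cv2) and the standard library are available. Lean on these libraries where they do the work, as an engineer would, in place of code of your own. Each camera call takes 0.05 s, during which the arm holds its last target. There are 200 camera calls.

### The job

I am half way through icing a cake: please park my palette knife on the utensil rest, lying flat across its single steel bar and balanced there on its own, level, so that neither the blade nor the end of the handle touches the worktop. The handle is weighted and I do not know just where it balances, so try it and shift it along until it stays level when you let go. Leave the lemon and the jam jar where they are.

Things in the scene. Friction and masses are not known exactly. Their poses are not given: they have to be found in the camera images.
- palette_knife: Palette knife 323 mm long, 0.12 to 0.27 kg; starts flat on the worktop, blade to the robot's right. Origin: under its centre line, level with the handle's flat underside, where steel ferrule meets blade. x along the blade to its tip, y across, z up. Blade 183 mm long, 30 wide, 2 thick, 8 to 10 mm above the underside level. Balances 12 to 42 mm behind the origin; where differs each time.
- handle: The knife's black handle with ferrule: 140 mm long, 24 wide, 18 thick, flat below and above; same origin and axes as the knife (it reaches from x = 0 to -0.140). Its weight is hidden. Let go off balance on the bar, the knife tips about the bar till one end meets the worktop and lies there: handle down, the bar must come nearer the handle's end; blade down, nearer the blade.
- rest: Utensil rest, fixed to the worktop: a blue glazed drip dish 108 x 66 mm, 10 mm high at the rim, with one straight bright steel bar above it on two thin posts. Origin: centre of its underside. x runs along the bar (within 20 degrees of the robot's x), y across the bar, z up.
- bar (a point): Centre of the bar's flat top face, 34 mm above the worktop. The bar is 88 mm long (along the rest's x) and 14 mm wide (along the rest's y) with rounded edges; a thing laid across it stays up if its centre of mass is over the middle 10 mm of this width. Same axes as the rest.
- blade_tip (a point): The tip of the blade, in mid thickness: 183 mm from the palette knife's origin along its x, 9 mm above the underside of the handle; 43 mm above the worktop when the knife lies level on the bar.
- handle_end (a point): The rounded free end of the handle, in mid thickness: 140 mm from the palette knife's origin along its -x, 9 mm above the underside of the handle; 43 mm above the worktop when the knife lies level on the bar.
- mug_blue: Bystander: dark-and-white mug with a handle, 82 x 114 x 97 mm, stands firmly and does not shift; origin at the centre of its underside.
- lemon: Bystander: yellow lemon, 71 x 53 x 51 mm; origin at its underside.
- jam_jar: Bystander: glass jar of red jam with a white lid, 65 mm wide, 94 mm tall; origin at the centre of its underside.

How it is judged:
By the outcome, as a careful person would: the job done as asked, in the order asked, and still so for the second after the job is handed in, with the robot touching nothing.
It also fails if it takes over 67 s, if anything falls off the work surface, if the arm or the gripper's body presses on something with over 40 N, if the wrist force passes 120 N, or if a joint passes its speed limit or range.

## Working session

There is one attempt and no reset: what is moved stays moved. The work goes in short steps, Python scripts to look and compute and a shell command to move; the robot and the scene stay as the last step left them, time stands still between calls to the robot, and variables do not carry over. Pictures are saved under pics/ and viewed, at most 10 in all, crops included, and the job is handed in when it is done.

```bash
mkdir -p pics; ls; python3 - <<'E'
from plant import get_obs, vision
import cv2
print(get_obs())
for n in("scene","top"):
    c=vision.capture(n); cv2.imwrite(f"pics/{n}0.png",c["pixels"][:,:,::-1]); print({k:v for k,v in c.items() if k!="pixels"})
E
```

```text
pics
{'time': 0.0, 'joint_positions': array([-1.28101862e+00,  3.42684590e-01,  1.52499616e+00, -5.29282281e-06,
        1.27536629e+00, -1.45985818e-01]), 'dq': array([-0.00035222,  0.00065215,  0.00088405, -0.0014378 , -0.00075345,
       -0.00127048]), 'tau': array([ 1.61510903e-03, -4.31240737e+01, -2.44217867e+01,  7.18661863e-02,
        5.58653427e-02, -1.05754079e-04]), 'tool_pos': array([ 221.51731843, -475.55007349,  226.07201866]), 'tcp_rot': array([-3.14015300e+00, -2.06558927e-04,  4.35764919e-01]), 'contact_force': array([-0.50371298,  0.02293337, -0.38057135]), 'moment': array([-0.0382616 , -0.02854335,  0.01206029]), 'finger_force': 0.0, 'grip_width': 91.5678081142386}
{'vfov': 50.094759689804704, 'cx': 254.2544794835032, 'cy': 192.56711287052124, 'pose': array([[ 4.94219663e-01,  3.92052518e-01, -7.75913493e-01,
        -3.74193260e+02],
       [-8.68963484e-01,  1.96623665e-01, -4.54138303e-01,
        -5.74973726e+02],
       [-2.54831108e-02,  8.98684571e-01,  4.37854603e-01,
         5.73611245e+02],
       [ 0.00000000e+00,  0.00000000e+00,  0.00000000e+00,
         1.00000000e+00]])}
{'vfov': 54.125343697263446, 'cx': 253.97858925162012, 'cy': 197.01904348946343, 'pose': array([[-1.57724214e-02,  9.98216983e-01, -5.75680995e-02,
         4.94619575e+02],
       [-9.99834396e-01, -1.62683450e-02, -8.15605881e-03,
        -5.49670934e+01],
       [-9.07805412e-03,  5.74299252e-02,  9.98308265e-01,
         1.03632295e+03],
       [ 0.00000000e+00,  0.00000000e+00,  0.00000000e+00,
         1.00000000e+00]])}
```

View pics/scene0.png

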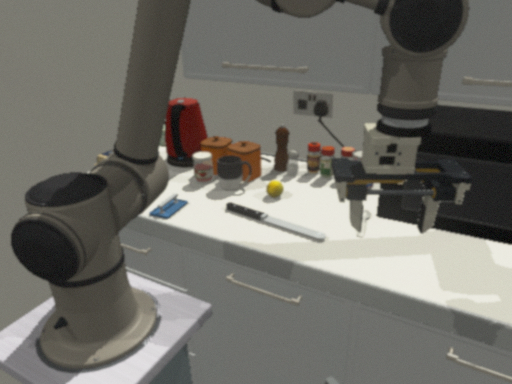

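View pics/top0.png

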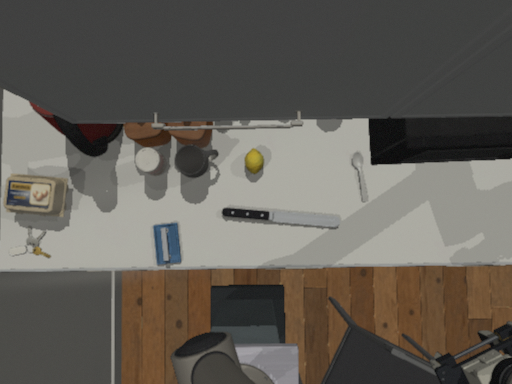

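The scene view shows the knife, with handle at about (228,208) and tip at (323,237), and the blue rest at (169,208). In the top view the handle end is at about (223,212), the tip at (338,224) and the rest at (167,244), with the lemon at (254,161) and the jar at (148,160). Next I'll measure with masks.

```bash
cat > h.py <<'E'
import numpy as np, cv2
from plant import get_obs, vision
def cap(n): return vision.capture(n)
def ray(c,uv):
    f=192/np.tan(np.radians(c["vfov"]/2)); P=c["pose"]
    d=np.array([(uv[0]-c["cx"])/f,-(uv[1]-c["cy"])/f,-1.0]); return P[:3,3],P[:3,:3]@d
def onz(c,uv,z):
    o,d=ray(c,uv); return o+d*(z-o[2])/d[2]
def big(mask,x0,y0,x1,y1):
    m=np.zeros_like(mask); m[y0:y1,x0:x1]=mask[y0:y1,x0:x1]
    n,l,s,_=cv2.connectedComponentsWithStats(m); k=1+np.argmax(s[1:,4]); ys,xs=np.nonzero(l==k)
    return np.c_[xs,ys].astype(np.float32)
E
python3 - <<'E'
from h import *
c=cap("top"); im=c["pixels"]; g=im.max(2)
h=big((g<90).astype(np.uint8),215,200,285,228)
b=big(((im[:,:,2].astype(int)-im[:,:,0])>30).astype(np.uint8),145,215,190,270)
for n,p,z in(("handle",h,18),("dish",b,8)):
    w=np.array([onz(c,q,z)[:2] for q in p],np.float32); r=cv2.minAreaRect(w); print(n,len(p),r,w.mean(0)); print(p.min(0),p.max(0))
A=cv2.resize(im[195:240,215:350],None,fx=5.8,fy=5.8,interpolation=cv2.INTER_CUBIC)
B=cv2.resize(im[215:270,140:195],None,fx=5.8,fy=5.8,interpolation=cv2.INTER_CUBIC)
s=cap("scene"); S=cv2.resize(s["pixels"][190:225,145:195],None,fx=8,fy=8,interpolation=cv2.INTER_CUBIC)
cv=np.zeros((600,800,3),np.uint8); cv[:A.shape[0],:A.shape[1]]=A; cv[270:270+B.shape[0],:B.shape[1]]=B; cv[270:270+S.shape[0],360:360+S.shape[1]]=S
cv2.imwrite("pics/z1.png",cv[:,:,::-1])
E
```

```text
handle 411 ((508.0765075683594, -21.93158721923828), (126.24166107177734, 25.42097282409668), 84.11626434326172) [507.816    -22.826746]
[222. 208.] [268. 220.]
dish 670 ((431.7193603515625, 193.15719604492188), (105.81055450439453, 64.04258728027344), 5.710280418395996) [432.6565  191.62694]
[154. 223.] [180. 263.]
```

View pics/z1.png

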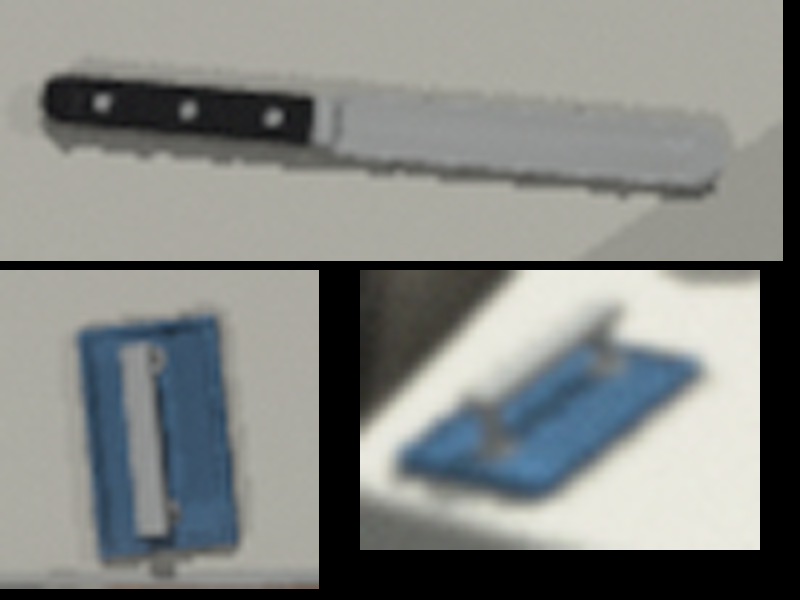

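```bash
cat >> h.py <<'E'
from scipy.spatial.transform import Rotation as Ro
def go(x,y,z,yaw):
    """dp (tool axes, mm) and rotvec to reach a down-pointing pose"""
    o=get_obs(); R=Ro.from_euler("xyz",o["tcp_rot"]); T=Ro.from_euler("xyz",[np.pi,0,yaw])
    print("t",round(o["time"],2),"dp",R.inv().apply(np.array([x,y,z])-o["tool_pos"]).round(1),"rot",(R.inv()*T).as_rotvec().round(4))
E
python3 - <<'E'
from h import *
c=cap("top")
t=onz(c,(163.3,227.9),34);b=onz(c,(166.0,260.7),34);print("bar",t,b,(t+b)/2,np.degrees(np.arctan2(*(t-b)[1::-1])))
e=onz(c,(222.4,211.7),9);k=onz(c,(341.2,221.2),9);d=k-e;print("knife",e,k,np.linalg.norm(d),np.degrees(np.arctan2(d[1],d[0])))
print("ferrule",onz(c,(215+318/5.8,195+122/5.8),18),onz(c,(215+340/5.8,195+124/5.8),18))
s=cap("scene");g=s["pixels"].max(2);h=big((g<80).astype(np.uint8),215,195,275,225)
w=np.array([onz(s,q,12)[:2] for q in h],np.float32);print(len(h),cv2.minAreaRect(w),w.min(0),w.max(0))
im=s["pixels"].astype(int);b=big(((im[:,:,2]-im[:,:,0])>30).astype(np.uint8),140,190,200,225)
w=np.array([onz(s,q,8)[:2] for q in b],np.float32);print(len(b),cv2.minAreaRect(w))
go(508,-60,120,1.468)
E
```

```text
bar [473.93634281 196.15006962  34.        ] [387.11510106 189.13954908  34.        ] [430.52572194 192.64480935  34.        ] 4.616424023809476
knife [515.0652372   40.39577941   9.        ] [ 484.05859326 -282.97011634    9.        ] 324.84906418635006 -95.47718531041274
ferrule [501.12019365 -88.70860956  18.        ] [500.02632921 -98.94723737  18.        ]
204 ((502.501953125, -23.923057556152344), (128.3394012451172, 32.98828125), 84.37875366210938) [481.06516 -86.41645] [524.2181    38.948383]
296 ((427.2494201660156, 189.37791442871094), (107.65068817138672, 65.82095336914062), 3.92344331741333)
t 0.3 dp [ 435.1 -256.   106.7] rot [-4.0000e-04 -3.0000e-04 -1.0322e+00]
```

```bash
python3 -m pendant '{"dp":[[0.054,-0.032,0.013],[0.108,-0.064,0.026],[0.163,-0.096,0.04],[0.217,-0.128,0.053],[0.271,-0.16,0.066],[0.326,-0.192,0.08],[0.38,-0.224,0.093],[0.435,-0.256,0.107]],"rotation":[[0,0,-0.128],[0,0,-0.256],[0,0,-0.384],[0,0,-0.512],[0,0,-0.64],[0,0,-0.77],[0,0,-0.9],[0,0,-1.027]]}' 0.05; python3 - <<'E'
from h import *
go(506.3,-49,60,1.473)
E
```

```text
time: 1.3
tool_pos: [500.1, -71.3, 122.9]
tcp_rot: [3.141, 0.0, 1.467]
contact_force: [1.3, -0.7, 0.8]
grip_width: 49.8
finger_force: 0.0
t 1.3 dp [22.8  3.8 62.9] rot [ 0.0008  0.0004 -0.0059]
```

```bash
python3 -m pendant '{"dp":[[0.005,-0.001,0.02],[0.01,-0.002,0.04],[0.011,-0.003,0.06],[0.011,-0.003,0.06],[0.011,-0.003,0.06]],"rotation":[[0,0,0],[0,0,0],[0,0,0],[0,0,0],[0,0,0]]}'; python3 - <<'E'
from h import *
import time
F=[]
for i in range(16):
    c=cap("top"); o=get_obs(); F.append(np.r_[o["contact_force"],o["moment"]])
F=np.array(F); np.save("base.npy",F.mean(0)); print(F.mean(0).round(4),F.std(0).round(4))
go(506.3,-49,4,1.473)
cv2.imwrite("pics/g1.png",cv2.resize(c["pixels"][170:240,200:350],None,fx=5,fy=5)[:,:,::-1])
E
```

```text
time: 1.92
tool_pos: [497.7, -62.0, 63.8]
tcp_rot: [3.141, 0.0, 1.463]
contact_force: [0.2, 0.0, 0.3]
grip_width: 49.9
finger_force: 0.0
[-0.0205 -0.0265  0.0059 -0.0124 -0.082   0.001 ] [0.4504 0.4754 0.6205 0.0334 0.0163 0.0322]
t 2.73 dp [13.7  7.7 59.1] rot [-0.      0.0001 -0.0102]
```

View pics/g1.png

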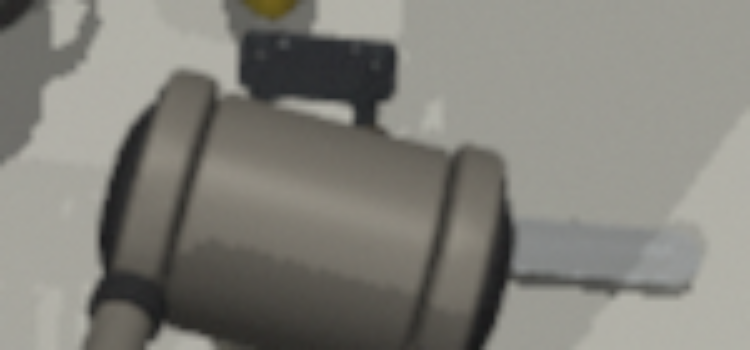

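The forearm hides the knife here. Only the blade shows, at right of the crop around (600,250), where it was measured before. Next I'll descend.

```bash
python3 -m pendant '{"dp":[[0.007,0.004,0.0],[0.0137,0.0077,0.01],[0.0137,0.0077,0.025],[0.0137,0.0077,0.04],[0.0137,0.0077,0.05],[0.0137,0.0077,0.056],[0.0137,0.0077,0.059],[0.0137,0.0077,0.059]],"rotation":[[0,0,-0.01],[0,0,-0.01],[0,0,-0.01],[0,0,-0.01],[0,0,-0.01],[0,0,-0.01],[0,0,-0.01],[0,0,-0.01]]}'
python3 - <<'E'
from h import *
go(506.3,-49,4,1.473); print(get_obs()["contact_force"])
E
```

```text
time: 3.72
tool_pos: [506.5, -49.1, 4.1]
tcp_rot: [3.141, 0.0, 1.473]
contact_force: [-0.0, -0.4, 0.3]
grip_width: 49.9
finger_force: 0.0
t 3.73 dp [ 0.1 -0.2  0.1] rot [ 0.0002  0.0001 -0.0003]
[-0.01410502 -0.43070244  0.26855014]
```

```bash
python3 -m pendant '{"dp":[[0,0,0],[0,0,0],[0,0,0],[0,0,0],[0,0,-0.01],[0,0,-0.03],[0,0,-0.056],[0,0,-0.056]],"rotation":[[0,0,0],[0,0,0],[0,0,0],[0,0,0],[0,0,0],[0,0,0],[0,0,0],[0,0,0]]}' 0.01
python3 - <<'E'
from h import *
F=[]
for i in range(30):
    c=cap("top"); o=get_obs(); F.append(np.r_[o["contact_force"],o["moment"]])
F=np.array(F[4:]).mean(0)-np.load("base.npy"); print(F.round(4),o["tool_pos"],o["grip_width"],o["finger_force"])
R=Ro.from_euler("xyz",o["tcp_rot"]).as_matrix(); f=F[:3];print("tool frame M if world",R.T@F[3:], "xCOM along tool x (mm)")
cv2.imwrite("pics/g2.png",np.hstack([c["pixels"][160:250,190:350].repeat(2,0).repeat(2,1),cap("scene")["pixels"][150:240,200:360].repeat(2,0).repeat(2,1)])[:,:,::-1])
E
```

```text
time: 4.72
tool_pos: [507.6, -49.3, 61.8]
tcp_rot: [3.138, 0.001, 1.473]
contact_force: [0.0, 0.2, -2.2]
grip_width: 23.5
finger_force: 30.0
[ 9.6200e-02  1.2000e-03 -2.2214e+00  3.3900e-02 -1.1300e-02  4.6000e-03] [506.3764437  -49.01840535  60.11738862] 23.64405705208073 29.991072714328766
tool frame M if world [-0.0079067   0.03484489 -0.00462343] xCOM along tool x (mm)
```

View pics/g2.png

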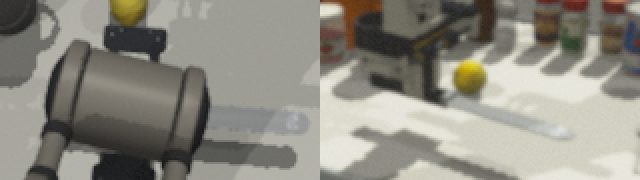

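The knife is held level with its blade to the right, and the lemon is undisturbed. The wrist moment puts the balance point about 15 mm bladewards of the grasp, at knife x≈-35.

```bash
python3 - <<'E'
from h import *
go(428.6,208.4,65,1.656)
E
```

```text
t 6.28 dp [ 248.6 -102.6   -4.9] rot [ 1.000e-04  1.000e-04 -1.832e-01]
```

```bash
python3 -m pendant '{"dp":[[0.02,-0.008,-0.015],[0.06,-0.024,-0.015],[0.105,-0.043,-0.015],[0.15,-0.062,-0.015],[0.195,-0.08,-0.015],[0.23,-0.095,-0.01],[0.2486,-0.1026,-0.005],[0.2486,-0.1026,-0.005]],"rotation":[[0,0,-0.02],[0,0,-0.05],[0,0,-0.08],[0,0,-0.11],[0,0,-0.14],[0,0,-0.17],[0,0,-0.1832],[0,0,-0.1832]]}'
python3 - <<'E'
from h import *
M=[]
for i in range(3): c=cap("top");s=cap("scene")
go(428.6,208.4,38,1.656)
A=cv2.resize(c["pixels"][210:275,130:250],None,fx=4,fy=4,interpolation=2);B=cv2.resize(s["pixels"][160:235,130:290],None,fx=5,fy=4,interpolation=2)
cv=np.zeros((580,800,3),np.uint8);cv[:260,:480]=A;cv[270:570]=B;cv2.imwrite("pics/g3.png",cv[:,:,::-1])
E
```

```text
time: 7.28
tool_pos: [427.9, 209.4, 64.8]
tcp_rot: [-3.141, 0.0, 1.659]
contact_force: [-0.1, -0.4, -1.7]
grip_width: 23.7
finger_force: 30.0
t 7.58 dp [ 0.7 -0.4 27.3] rot [ 0.0004  0.0001 -0.0014]
```

View pics/g3.png

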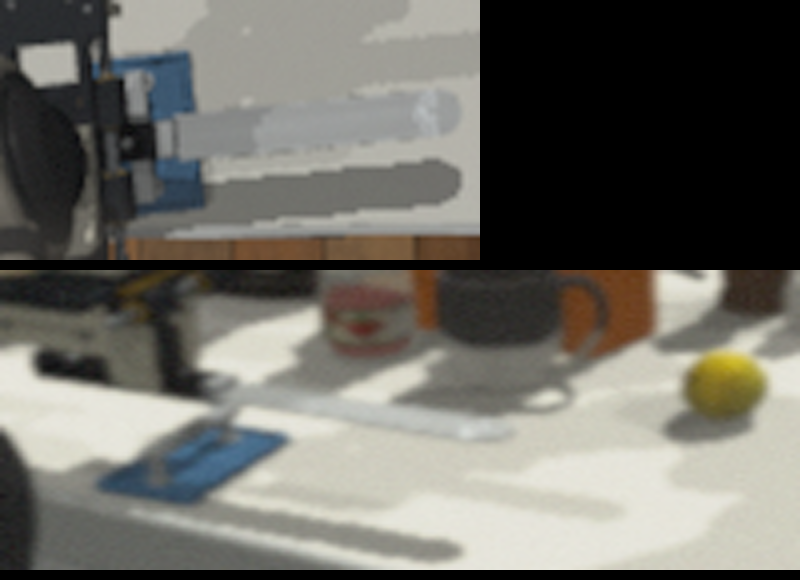

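The knife is held across and above the bar, with its blade to the right. Next I'll lower it gently.

```bash
python3 -m pendant '{"dp":[[0,0,0.008],[0,0,0.016],[0,0,0.021],[0,0,0.024],[0,0,0.0255],[0,0,0.0265],[0,0,0.0265]],"rotation":[[0,0,0],[0,0,0],[0,0,0],[0,0,0],[0,0,0],[0,0,0],[0,0,0]]}'
```

```text
time: 8.45
tool_pos: [428.6, 208.5, 38.7]
tcp_rot: [3.141, 0.0, 1.656]
contact_force: [0.6, -0.1, -2.0]
grip_width: 23.5
finger_force: 30.0
```

```bash
python3 -m pendant '{"dp":[[0,0,0.0005],[0,0,0.001],[0,0,0.001]],"rotation":[[0,0,0],[0,0,0],[0,0,0]]}'
python3 - <<'E'
from h import *
F=[]
for i in range(6): cap("top"); F.append(get_obs()["contact_force"])
print(np.mean(F,0))
E
```

```text
time: 8.82
tool_pos: [428.7, 208.5, 38.2]
tcp_rot: [3.141, -0.0, 1.656]
contact_force: [-1.6, -0.6, 4.6]
grip_width: 23.7
finger_force: 30.0
[-1.97052457 -0.15072058  5.49128585]
```

Contact with the bar is made. I'll open the fingers only slightly, so they stay straddling the knife, and watch whether it tips.

```bash
python3 -m pendant '{"dp":[[0,0,-0.0004],[0,0,-0.0004],[0,0,-0.0004],[0,0,-0.0004],[0,0,-0.0004],[0,0,-0.0004],[0,0,-0.0004],[0,0,-0.0004]],"rotation":[[0,0,0],[0,0,0],[0,0,0],[0,0,0],[0,0,0],[0,0,0],[0,0,0],[0,0,0]]}' 0.034
python3 - <<'E'
from h import *
for i in range(2): c=cap("top");s=cap("scene")
A=cv2.resize(c["pixels"][210:275,130:250],None,fx=4,fy=4,interpolation=2);B=cv2.resize(s["pixels"][160:235,130:290],None,fx=5,fy=4,interpolation=2)
cv=np.zeros((580,800,3),np.uint8);cv[:260,:480]=A;cv[270:570]=B;cv2.imwrite("pics/g4.png",cv[:,:,::-1])
E
```

```text
time: 10.12
tool_pos: [428.6, 208.4, 38.0]
tcp_rot: [3.142, 0.0, 1.656]
contact_force: [-0.2, -0.7, -0.7]
grip_width: 34.0
finger_force: 0.0
```

View pics/g4.png

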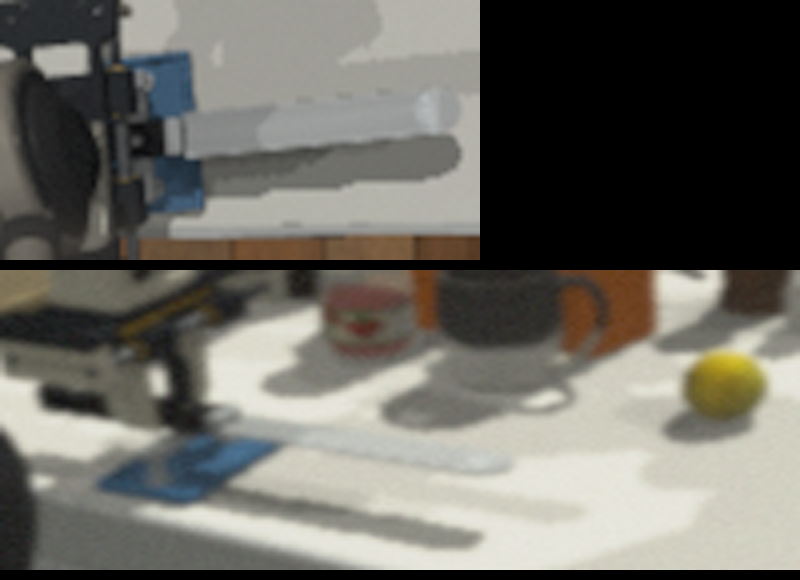

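```bash
python3 - <<'E'
from h import *
c=cap("top");s=cap("scene")
def tri(a,b):
    o1,d1=ray(c,a);o2,d2=ray(s,b);A=np.c_[d1,-d2];t=np.linalg.lstsq(A,o2-o1,rcond=None)[0];p,q=o1+d1*t[0],o2+d2*t[1];return ((p+q)/2).round(1),np.linalg.norm(p-q).round(1)
print("before",tri((245,238),(232.4,199.5)));print("now",tri((244.5,237),(232.4,208.3)))
F=[]
for i in range(12): cap("top");o=get_obs();F.append(np.r_[o["contact_force"],o["moment"]])
print(np.mean(F,0).round(3))
E
```

```text
before (array([446.7, -23.9,  74.2]), np.float64(3.2))
now (array([447.9, -21.6,  46.2]), np.float64(3.0))
[ 0.193 -0.01   0.164 -0.033 -0.103 -0.017]
```

Triangulation puts the blade tip at about 42 mm after correcting for bias (43 mm is level), so the knife balances. Next I'll open wider, rise straight up and check again.

```bash
python3 -m pendant '{"dp":[[0,0,0],[0,0,0],[0,0,0],[0,0,-0.01],[0,0,-0.03],[0,0,-0.06],[0,0,-0.1],[0,0,-0.14]],"rotation":[[0,0,0],[0,0,0],[0,0,0],[0,0,0],[0,0,0],[0,0,0],[0,0,0],[0,0,0]]}' 0.06
python3 -m pendant '{"dp":[[-0.05,0.0,-0.03],[-0.1,0.0,-0.05],[-0.15,0.0,-0.07],[-0.2,0,-0.09],[-0.25,0,-0.1],[-0.3,0,-0.1],[-0.35,0,-0.1],[-0.35,0,-0.1]],"rotation":[[0,0,0],[0,0,0],[0,0,0],[0,0,0],[0,0,0],[0,0,0],[0,0,0],[0,0,0]]}'
python3 - <<'E'
from h import *
for i in range(5): c=cap("top");s=cap("scene")
A=cv2.resize(c["pixels"][200:275,80:250],None,fx=4,fy=4,interpolation=2);B=cv2.resize(s["pixels"][160:235,130:290],None,fx=5,fy=3.8,interpolation=2)
cv=np.zeros((600,800,3),np.uint8);cv[:300,:680]=A;cv[310:310+len(B)]=B;cv2.imwrite("pics/g5.png",cv[:,:,::-1])
E
```

```text
time: 12.02
tool_pos: [428.4, 208.4, 179.9]
tcp_rot: [3.141, 0.0, 1.656]
contact_force: [0.9, 0.1, 0.0]
grip_width: 60.3
finger_force: 0.0
time: 13.02
tool_pos: [458.1, -143.0, 278.3]
tcp_rot: [3.141, 0.001, 1.652]
contact_force: [-0.2, 0.5, 0.3]
grip_width: 60.0
finger_force: 0.0
```

View pics/g5.png

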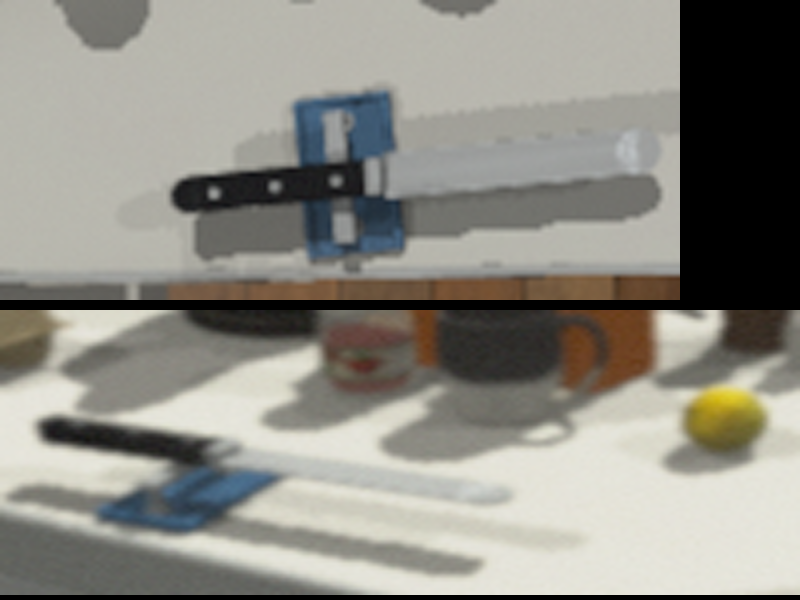

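With the arm clear, the knife lies level across the bar. Its shadow is parallel to it along its whole length, and the tip at scene (232,208) hasn't moved since release. The lemon and jar look undisturbed. I'll hand in.

```bash
python3 -c "
from plant import workorder
print(workorder.close_job())"
```

```text
the job is handed in; nothing more can be done
None
```

The palette knife is balanced level across the rest's bar, clear of the worktop at both ends; it stayed level on the first release, the lemon and jam jar were left alone, and the job is handed in.

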